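# Count to the third nest and push the shoe home

### The arm

A 6-joint arm with a two-finger parallel gripper is mounted at the origin on the work surface. World frame = base frame: x ahead of the robot, y to its left, z up, the work surface at z = 0. Lengths are in m, angles in rad, forces in N, time in s.
With the tool pointing down it reaches from about 0.375 to 0.75 m from the base axis. Payload 9 kg.
Tool frame: the origin (TCP) lies between the finger pads; the fingertips stand 19 mm ahead of it and the grasp point (between the pads) is the TCP; x points along the fingers, y is the direction in which the jaws open and shut, and the axes are right-handed (so a half turn about x gives the same grasp; the last joint's range is limited). The gripper opens to 85 mm and grips with 20 to 120 N. Pads are 22 mm wide; open, the fingers measure 114 mm over their backs; the gripper's body (76 mm by 85 mm) begins 54 mm behind the grasp point. The pads swing forward as they close: fully open they stand 13 mm farther back than shut.
Start: joints at [-1.389, 0.104, 0.097, 1.564, 0, 1.353], TCP at [0.234, -0.553, 0.25] pointing down, gripper open.
Joint ranges: [-2.99, 2.99], [-0.84, 1.86], [-1.1, 1.16], [-1.84, 2.11], [-1.51, 1.56], [-3.14, 3.14]. Speed limits (rad/s): [2.22, 2.22, 2.57, 3.14, 3.14, 3.14].

### API

Orientations are given as a 3x3 rotation matrix whose columns are the frame's x, y, z axes.
In Python, from workcell import sense, vision, job, models gives the robot as it stands. The module is installed in compiled form; this text tells all that it offers.
- The arm moves only by the tool carry_out, never from a script. Its arguments are lists of equal length, an entry for each row: "linear": the shift along the tool's x, y, z in cm, a list of three; "rotation": the turn, a rotation vector about the tool's x, y, z in rad, a list of three. In form: {"linear": [[x, y, z], ...], "rotation": [[wx, wy, wz], ...]}. A call has 1 to 10 rows; each row is the pose to reach, as a shift and turn from the pose commanded when the call began, along the tool's axes at that moment; what a row does not reach only later rows make up. A row lasts 1/12 s, in which the tool goes at most 41.7 mm and 7.16 degrees, less where a joint would pass 70% of its speed; a pose out of reach is approached as far as the arm can. A call with a gripper value outside its range is refused whole. "hand" is the opening, from -1 (shut) to 1 (fully open), set as the call begins (left out, the last holds). The fingers move at their own pace and stop on an object; "newtons" is the grip in N (left out, the last holds). Time passes only in rows, so rows that repeat a pose let the fingers close. It gives the time, the measured TCP pose, the force and the opening at its end, in the units of the state.
- sense(): the state, without advancing time (a new reading comes with each control period).
- vision.read_camera(name): name is "scene" or "top" or "wrist"; returns a dict with "image" (480x640x3 uint8, red, green, blue), "z_map" (480x640 float32, m along the optical axis (not along the pixel's ray), 0 where there is no reading), "fx", "fy", "cx", "cy" (pixels), "extrinsics" (4x4, takes a point from camera to world coordinates); the wrist camera has in their place "hand_eye" (4x4, takes a point from camera to tool coordinates, whose origin is the TCP and whose axes are the tool frame's). Camera axes: x right, y up, looking along -z (the intrinsics and any distortion apply to the point x, -y, -z); pixel columns grow to the right and rows downward; lengths in m; the calibration is good to about 2 mm. A picture is of the moment at which its call begins: read the wrist's pose just before it.
- job.job_done(): hands the job in, once; it reports no verdict.
Trained networks look in the newest picture that a camera, given by its name, has taken for a name from the list of things; names that differ only in an ending like _2 or _b are one class to them, and where a whole thing is asked for, a point or a joint stands for the part that bears it (a point fixed in the world has none). Each returns a list of dicts, best first, with "p" (0 to 1); they miss things now and then, are a little off and sometimes report something else, mostly with a low value. They report only what shows in the picture. A call takes as long as a camera call. They do not tell look-alikes from the thing itself.
- models.recognise(thing, camera): "at" ([x, y, z] in m, in world coordinates, good to about 4 mm: the middle of the surface that is visible of it).
- models.trace(thing, camera): "pixels" (480x640 bool, what is visible of it).
- models.spot_point(thing, camera): "at" ([x, y, z] in m, in world coordinates, good to about 4 mm: a listed point, or the origin of a listed thing).
The state is a dict: "clock": time; "joints": joint angles; "qd": joint speeds; "joint_torque": joint torques, N m; "tool_pos": TCP position; "eef_rot": TCP orientation; "wrist_force": force on the tool from outside, world axes, zero at the start; "torque": the same for the moment, N m; "finger_gap": opening from 0.0 (shut) to 1.0 (fully open).
Only numpy, scipy, OpenCV 4.12 (cv2) and the standard library are available. Lean on these libraries where they do the work, as an engineer would, in place of code of your own. Each camera call takes 0.05 s, during which the arm holds its last target.

### The job

Starting at the end of the comb rail where the tall post stands, run a fingertip along the tops of the dividers to count the gaps, touching the first, second and third divider one after another; the gap just past the third divider is the third gap. Then push the loose steel block along the table into that third gap until it is fully home against the back wall, without lifting it, and take the hand away. Put it into no other gap and leave the pins and everything else where they are.

Things in the scene. Friction and masses are not known exactly. Their poses are not given: they have to be found in the camera images.
- rail: Fixed aluminium comb rail: back wall 288 mm long (y), 16 thick, 45 tall; seven dividers stand out from it toward the robot, leaving six gaps 34 mm wide, open in front and on top, floored by the table. Origin: table height, middle of the wall's front face; +x points away from the robot, into the gaps (dividers reach to x = -61 mm). Gap centres: y = 115, 69, 23, -23, -69, -115 mm.
- tall_post: Fixed round steel post, 75 mm tall, 18 mm thick with a 30 mm foot, 52 mm beyond the centre of the end divider, at either the rail's +y or its -y end (varies). It marks the end where counting begins. Gaps are only those between dividers: the space beside the post is not one. Origin at the underside.
- short_post: The like post, 28 mm tall, at the other end of the rail.
- shoe: Loose steel block, 70 mm long (x), 26 wide (y), 30 tall, 0.17 to 0.35 kg, two dark dots on top, lying on the table in front of the rail, pointing roughly into the gaps; both ways round alike. Origin: centre of the underside. Fully home its nose touches the wall: its centre is 35 mm in front of the wall face and its tail stands 9 mm out past the dividers. 4 mm play each side in a gap.
- divider_a: Fixed divider a at rail y = +138 mm (a to g run from the rail's +y end to its -y end): 12 mm thick, 45 mm tall, 61 mm long, with round top and round nose, parallel to the rail's x. Origin on the table, on the wall's front face, mid-thickness; its top runs at 45 mm height from there 55 mm toward the robot. 
- divider_b: Fixed divider b at rail y = +92 mm (a to g run from the rail's +y end to its -y end): 12 mm thick, 45 mm tall, 61 mm long, with round top and round nose, parallel to the rail's x. Origin on the table, on the wall's front face, mid-thickness; its top runs at 45 mm height from there 55 mm toward the robot. 
- divider_c: Fixed divider c at rail y = +46 mm (a to g run from the rail's +y end to its -y end): 12 mm thick, 45 mm tall, 61 mm long, with round top and round nose, parallel to the rail's x. Origin on the table, on the wall's front face, mid-thickness; its top runs at 45 mm height from there 55 mm toward the robot. 
- divider_d: Fixed divider d at rail y = +0 mm (a to g run from the rail's +y end to its -y end): 12 mm thick, 45 mm tall, 61 mm long, with round top and round nose, parallel to the rail's x. Origin on the table, on the wall's front face, mid-thickness; its top runs at 45 mm height from there 55 mm toward the robot. 
- divider_e: Fixed divider e at rail y = -46 mm (a to g run from the rail's +y end to its -y end): 12 mm thick, 45 mm tall, 61 mm long, with round top and round nose, parallel to the rail's x. Origin on the table, on the wall's front face, mid-thickness; its top runs at 45 mm height from there 55 mm toward the robot. 
- divider_f: Fixed divider f at rail y = -92 mm (a to g run from the rail's +y end to its -y end): 12 mm thick, 45 mm tall, 61 mm long, with round top and round nose, parallel to the rail's x. Origin on the table, on the wall's front face, mid-thickness; its top runs at 45 mm height from there 55 mm toward the robot. 
- divider_g: Fixed divider g at rail y = -138 mm (a to g run from the rail's +y end to its -y end): 12 mm thick, 45 mm tall, 61 mm long, with round top and round nose, parallel to the rail's x. Origin on the table, on the wall's front face, mid-thickness; its top runs at 45 mm height from there 55 mm toward the robot. 
- pin_left: Upright plain steel pin, 20 mm across, 30 mm tall, standing in the endmost gap at the rail's +y end. A bystander, leave it. Origin at the underside.
- pin_right: The same kind of pin standing in the endmost gap at the rail's -y end. A bystander, leave it.
- ring_gauge: Steel ring, 54 mm across, 18 mm tall, lying flat at the front left of the rail. A bystander. Origin: centre of the underside.
- wrench: Steel wrench, 150 mm long, lying to the right of the rail. A bystander.
- ball_standard: Steel ball on a thin stem and a 60 mm round foot, 86 mm tall, to the left. A bystander. Origin at the underside.
- bottle: Clear bottle, 52 mm across, 130 mm tall, to the right. A bystander. Origin at the underside.
- screwdriver: Screwdriver, 170 mm long, lying to the left of the rail. A bystander.
There are look-alikes about, which are no part of the job. Leave any blue or purple look-alike of the shoe alone.

How it is judged:
On the way, in this order (a step that is already met when the one before it is completed fails the run):
1. a fingertip touches the top or side of the first divider from the tall post's end (((y of tall_post in the frame of rail above 0 m and contact force between the fingers and divider_a above 0.3 N) or (y of tall_post in the frame of rail below 0 m and contact force between the fingers and divider_g above 0.3 N))), for 0.02 s.
2. a fingertip touches the top or side of the second divider from the tall post's end (((y of tall_post in the frame of rail above 0 m and contact force between the fingers and divider_b above 0.3 N) or (y of tall_post in the frame of rail below 0 m and contact force between the fingers and divider_f above 0.3 N))), for 0.02 s.
3. a fingertip touches the top or side of the third divider from the tall post's end (((y of tall_post in the frame of rail above 0 m and contact force between the fingers and divider_c above 0.3 N) or (y of tall_post in the frame of rail below 0 m and contact force between the fingers and divider_e above 0.3 N))), for 0.02 s.
4. the block is fully home in the third gap from the tall post's end (((y of tall_post in the frame of rail above 0 m and y of shoe in the frame of rail between 0.014 and 0.032 m and x of shoe in the frame of rail between -0.04 and -0.03 m and angle between the x axis of shoe and the x axis of rail, either way round below 0.2 rad and height (world z) of shoe below 0.006 m and angle between shoe's own z axis and vertical below 0.1 rad) or (y of tall_post in the frame of rail below 0 m and y of shoe in the frame of rail between -0.032 and -0.014 m and x of shoe in the frame of rail between -0.04 and -0.03 m and angle between the x axis of shoe and the x axis of rail, either way round below 0.2 rad and height (world z) of shoe below 0.006 m and angle between shoe's own z axis and vertical below 0.1 rad))), for 0.1 s.
At the end, for the whole second after the job is handed in: The block lies flat on the table in the third gap from the tall post's end: its centre within 9 mm of the gap's middle line, its nose within 5 mm of the back wall, its length within 0.2 rad of the rail's x, and at rest (((y of tall_post in the frame of rail above 0 m and y of shoe in the frame of rail between 0.014 and 0.032 m and x of shoe in the frame of rail between -0.04 and -0.03 m and angle between the x axis of shoe and the x axis of rail, either way round below 0.2 rad and height (world z) of shoe below 0.006 m and angle between shoe's own z axis and vertical below 0.1 rad) or (y of tall_post in the frame of rail below 0 m and y of shoe in the frame of rail between -0.032 and -0.014 m and x of shoe in the frame of rail between -0.04 and -0.03 m and angle between the x axis of shoe and the x axis of rail, either way round below 0.2 rad and height (world z) of shoe below 0.006 m and angle between shoe's own z axis and vertical below 0.1 rad)) and linear speed of shoe below 0.01 m/s and angular speed of shoe below 0.1 rad/s); the robot touches nothing.
It fails at once if the block is lifted (12 mm) or tipped (0.35 rad) (height (world z) of shoe above 0.012 m or angle between shoe's own z axis and vertical above 0.35 rad).
It fails at once if the block is pushed more than 25 mm into another gap ((y of tall_post in the frame of rail above 0 m and x of shoe in the frame of rail between -0.068 and 0 m and not (y of shoe in the frame of rail between 0.003 and 0.043 m)) or (y of tall_post in the frame of rail below 0 m and x of shoe in the frame of rail between -0.068 and 0 m and not (y of shoe in the frame of rail between -0.043 and -0.003 m))).
It fails at once if a bystander is moved by more than 15 mm (distance of any of pin_left, pin_right, ring_gauge, wrench, ball_standard, bottle, screwdriver from where it was at the start of the episode above 0.015 m).
It also fails if it takes over 48 s, if anything falls off the work surface, if the arm or the gripper's body presses on something with over 40 N, if the wrist force passes 120 N, or if a joint passes its speed limit or range.

## Working session

There is one attempt and no reset: what is moved stays moved. The work goes in short steps, Python scripts to look and compute and a tool call to move; the robot and the scene stay as the last step left them, time stands still between calls to the robot, and variables do not carry over. Pictures are saved under pics/ and viewed, and the job is handed in when it is done.

Besides the shell and the picture viewer there is one more tool, called after "Request:" by a JSON object that holds its "fn" and its "kwargs". carry_out: Moves the arm, as the interface text tells. Its arguments: {"type":"object","properties":{"linear":{"type":"array"},"rotation":{"type":"array"},"hand":{"type":"number"},"newtons":{"type":"number"}},"required":["linear","rotation"]}

```bash
mkdir -p pics; python3 - <<'E'
from workcell import sense, vision, job, models
import cv2, numpy as np, pickle
s=sense(); print(s)
for n in ["scene","top"]:
    c=vision.read_camera(n); pickle.dump(c,open(f"{n}.pkl","wb"))
    cv2.imwrite(f"pics/{n}1.png",c["image"][:,:,::-1])
    print(n,c["fx"],c["fy"],c["cx"],c["cy"],c["extrinsics"].round(4).tolist(),[k for k in c])
    for t in ["rail","tall_post","short_post","shoe","divider_a","pin_left","ring_gauge","wrench","bottle","ball_standard","screwdriver"]:
        for m in ("recognise","spot_point"):
            r=getattr(models,m)(t,n); print(t,m,[(np.round(x["at"],4).tolist(),round(x["p"],2)) for x in r[:7]])
E
```

```text
{'clock': 0.0, 'joints': array([-1.38869736e+00,  1.04731138e-01,  9.64707991e-02,  1.56387541e+00,
       -1.15069659e-05,  1.35311816e+00]), 'qd': array([-0.00026756,  0.00076999, -0.00120698, -0.00022649, -0.0006585 ,
       -0.00037658]), 'joint_torque': array([ 9.29096859e-04, -5.56933773e+01,  5.03645182e+01,  1.70139031e-02,
       -2.11553615e-04, -4.87161458e-06]), 'tool_pos': array([ 0.23349008, -0.55237963,  0.2495045 ]), 'eef_rot': array([[-2.53878600e-04,  3.89212896e-01, -9.21147793e-01],
       [ 1.31519344e-03, -9.21146896e-01, -3.89212880e-01],
       [-9.99999103e-01, -1.31030036e-03, -2.78030763e-04]]), 'wrist_force': array([ 0.31293168, -0.0891095 ,  0.22243247]), 'torque': array([-0.0299297 , -0.01138735, -0.01022022]), 'finger_gap': 1.0047959537892697}
scene 467.795180577531 467.795180577531 320.9486288753674 236.41763664808033 [[0.4643, -0.6124, 0.6398, 1.1898], [0.8856, 0.3289, -0.3279, -0.2895], [-0.0096, 0.7189, 0.6951, 0.7072], [0.0, 0.0, 0.0, 1.0]] ['image', 'z_map', 'fx', 'fy', 'cx', 'cy', 'extrinsics']
rail recognise [([0.6446, 0.0054, 0.0337], 0.67), ([
[... 3894 characters left out ...]
93], 0.43)]
pin_left spot_point [([0.6251, 0.1304, -0.0024], 0.61)]
ring_gauge recognise [([0.5658, 0.2502, 0.0213], 0.8)]
ring_gauge spot_point [([0.568, 0.2486, 0.0045], 0.72)]
wrench recognise [([0.4539, -0.2914, 0.0067], 0.87)]
wrench spot_point [([0.4617, -0.2962, -0.0008], 0.63)]
bottle recognise [([0.5931, -0.3839, 0.0818], 0.74)]
bottle spot_point [([0.5999, -0.3951, -0.0023], 0.74), ([0.5097, -0.0619, 0.0017], 0.58)]
ball_standard recognise [([0.4757, 0.3865, 0.0136], 0.61)]
ball_standard spot_point [([0.4796, 0.3951, -0.0001], 0.89), ([0.6315, -0.1263, -0.001], 0.56)]
screwdriver recognise [([0.6358, 0.3841, 0.0216], 0.71)]
screwdriver spot_point [([0.6722, 0.3927, -0.0001], 0.75)]
```

View pics/top1.png

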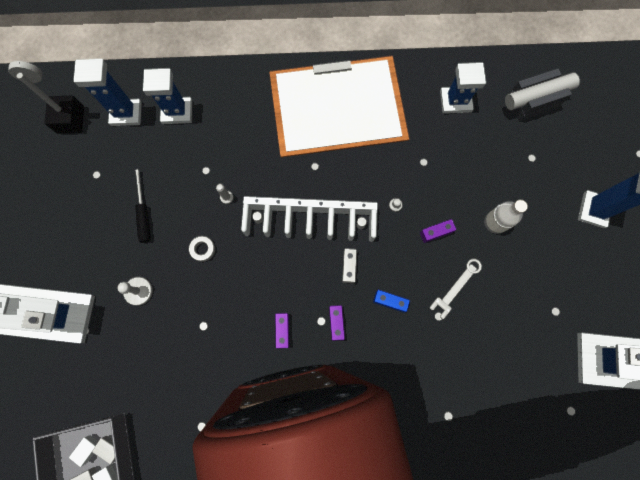

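View pics/scene1.png

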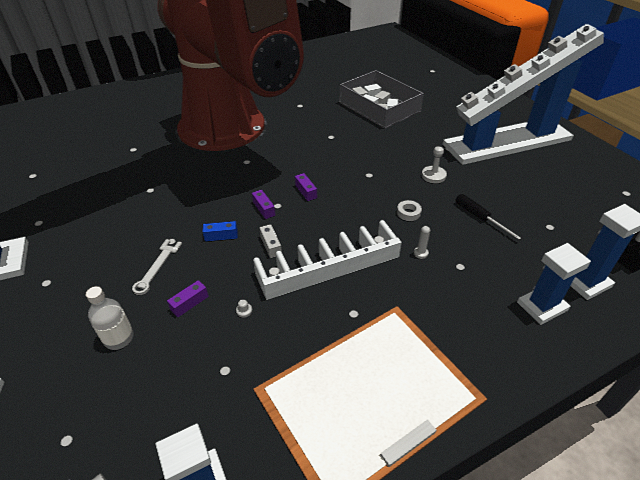

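The top view shows the steel shoe at about (349,265), the rail at (242–377, 200–240), and the tall post at its left end (225,193), which is world +y. The blue block (392,300) and the purple ones (439,230), (282,330) and (337,322) are look-alikes. Next I'll fit the rail and shoe precisely.

```bash
cat > h.py <<'E'
import numpy as np
def cloud(c,E=None):
    z=c["z_map"]; v,u=np.mgrid[0:480,0:640]
    P=np.stack([(u-c["cx"])/c["fx"]*z,-(v-c["cy"])/c["fy"]*z,-z],-1)
    E=c["extrinsics"] if E is None else E
    return P@E[:3,:3].T+E[:3,3], z>0
def railpat(p,T):  # signed outside distance to comb top outline, pts Nx2 world; T=(x,y,th)
    d=p-T[:2]; c,s=np.cos(T[2]),np.sin(T[2]); x=d[:,0]*c+d[:,1]*s; y=-d[:,0]*s+d[:,1]*c
    def box(cx,cy,hx,hy):
        qx=abs(x-cx)-hx; qy=abs(y-cy)-hy
        return np.hypot(np.maximum(qx,0),np.maximum(qy,0))+np.minimum(np.maximum(qx,qy),0)
    D=[box(.008,0,.008,.144)]+[box(-.03,k,.031,.006) for k in (.138,.092,.046,0,-.046,-.092,-.138)]
    return np.min(D,0)
E
python3 - <<'E'
from h import *; import pickle
from scipy.optimize import minimize
for n in ["top","scene"]:
    c=pickle.load(open(n+".pkl","rb")); P,ok=cloud(c)
    # table check
    m=ok&(P[...,0]>.4)&(P[...,0]<.75)&(abs(P[...,1])<.3)&(abs(P[...,2])<.015); print(n,"table z",np.median(P[m][:,2]),P[m][:,2].std())
    m=ok&(P[...,2]>.036)&(P[...,2]<.056)&(P[...,0]>.55)&(P[...,0]<.70)&(P[...,1]>-.16)&(P[...,1]<.178)
    q=P[m]; print(len(q),np.median(q[:,2]))
    from scipy.optimize import minimize
    # symmetric cost: points inside should be near; use distance to medial skeleton
    def f(T):
        d=q[:,:2]-T[:2]; cc,s=np.cos(T[2]),np.sin(T[2]); x=d[:,0]*cc+d[:,1]*s; y=-d[:,0]*s+d[:,1]*cc
        w=np.hypot(x-.008,np.maximum(abs(y)-.136,0))-2e-3
        D=[w/8*6]+[np.hypot(y-k,np.maximum(np.maximum(x,-.055-x),0)) for k in (.138,.092,.046,0,-.046,-.092,-.138)]
        r=np.min(D,0); return np.sum(np.minimum(r,.012)**2)
    best=min((minimize(f,[.64+a,.015+b,t],method="Nelder-Mead",options=dict(xatol=1e-5,fatol=1e-9,maxiter=2000)) for a in(-.005,.005) for b in (-.008,.008) for t in(-.05,-.1,.05)),key=lambda r:r.fun)
    T=best.x; print("rail",T,best.fun/len(q), "outside>2mm frac",(railpat(q[:,:2],T)>.002).mean())
    # shoe
    m=ok&(P[...,2]>.02)&(P[...,2]<.04)&(abs(P[...,0]-.51)<.06)&(abs(P[...,1]+.068)<.045)&(P[...,0]<.565)
    import cv2
    q=P[m]; r=cv2.minAreaRect((q[:,:2]*1000).astype(np.float32)); print("shoe",len(q),q[:,:2].mean(0),np.median(q[:,2]),r, (q.max(0)), q.min(0))
E
```

```text
top table z -0.00017454771465358343 0.0022301218317385264
2145 0.04406523234567228
rail [ 0.64001142  0.01469686 -0.08888001] 9.558272352041116e-06 outside>2mm frac 0.0009324009324009324
shoe 406 [ 0.51308599 -0.06412409] 0.02978264482283377 ((513.7939453125, -64.35240936279297), (26.140621185302734, 70.00810241699219), 84.7490234375) [ 0.54897088 -0.04941112  0.03431681] [ 0.47804821 -0.08033206  0.0215487 ]
scene table z 0.0012775459299629865 0.002345779087479223
2326 0.0450678056306279
rail [ 0.64392345  0.01248161 -0.0880213 ] 9.370137801232297e-06 outside>2mm frac 0.005588993981083405
shoe 349 [ 0.51956477 -0.06642342] 0.03080296245396197 ((514.2667236328125, -65.06436157226562), (26.730478286743164, 73.18716430664062), 84.19054412841797) [ 0.55105853 -0.04883577  0.03408345] [ 0.47741639 -0.08093831  0.02027916]
```

```bash
cat >> h.py <<'E'
from scipy.spatial.transform import Rotation as Ro
T=np.array([.642,.0136,-.0885])
def r2w(x,y,T=T):
    c,s=np.cos(T[2]),np.sin(T[2]); return np.array([T[0]+c*x-s*y,T[1]+s*x+c*y])
def w2r(p,T=T):
    c,s=np.cos(T[2]),np.sin(T[2]); d=np.array(p)[:2]-T[:2]; return np.array([c*d[0]+s*d[1],-s*d[0]+c*d[1]])
def goal(rx,ry,z,s,th=None):
    th=T[2] if th is None else th
    c,sn=np.cos(th),np.sin(th)
    # tool x down, y=rail y
    X=np.array([0,0,-1.]);Y=np.array([-sn,c,0]);R=np.stack([X,Y,np.cross(X,Y)],1)
    R0=s["eef_rot"]; p=np.r_[r2w(rx,ry),z]
    print("clock",s["clock"],"rail",w2r(s["tool_pos"]),"z",s["tool_pos"][2],"F",s["wrist_force"].round(2),"gap",s["finger_gap"])
    print("lin cm",(R0.T@(p-s["tool_pos"])*100).round(2),"rot",Ro.from_matrix(R0.T@R).as_rotvec().round(3))
E
python3 - <<'E'
from h import *; from workcell import sense
goal(-.03,.138,.11,sense())
E
```

```text
clock 2.3 rail [-0.3567977  -0.60016831] z 0.2503142995859022 F [-1.11  0.64 -0.06] gap 1.00063259956751
lin cm [ 14.03 -49.86 -63.49] rot [-2.653  0.    -0.   ]
```

Request:
{"fn": "carry_out", "kwargs": {"linear": [[14,-49.9,-63.5],[14,-49.9,-63.5],[14,-49.9,-63.5],[14,-49.9,-63.5],[14,-49.9,-63.5],[14,-49.9,-63.5],[14,-49.9,-63.5],[14,-49.9,-63.5],[14,-49.9,-63.5],[14,-49.9,-63.5]], "rotation": [[-2.65,0,0],[-2.65,0,0],[-2.65,0,0],[-2.65,0,0],[-2.65,0,0],[-2.65,0,0],[-2.65,0,0],[-2.65,0,0],[-2.65,0,0],[-2.65,0,0]], "hand": -1}}

```text
clock: 3.13
tool_pos: [0.4328, -0.1916, 0.1791]
eef_rot: [[0.001, 0.996, 0.085], [-0.001, 0.085, -0.996], [-1.0, 0.001, 0.001]]
wrist_force: [0.4, 0.1, -0.7]
finger_gap: 0.005
```

```bash
python3 - <<'E'
from h import *; from workcell import sense
goal(-.03,.138,.11,sense())
E
```

```text
clock 3.1333 rail [-0.19025625 -0.2228531 ] z 0.17908671006710128 F [ 0.39  0.11 -0.66] gap 0.005298176827758892
lin cm [  6.9   22.01 -32.78] rot [-1.397e+00  1.000e-03 -0.000e+00]
```

Request:
{"fn": "carry_out", "kwargs": {"linear": [[6.9,22,-32.8],[6.9,22,-32.8],[6.9,22,-32.8],[6.9,22,-32.8],[6.9,22,-32.8],[6.9,22,-32.8],[6.9,22,-32.8],[6.9,22,-32.8],[6.9,22,-32.8],[6.9,22,-32.8]], "rotation": [[-1.397,0,0],[-1.397,0,0],[-1.397,0,0],[-1.397,0,0],[-1.397,0,0],[-1.397,0,0],[-1.397,0,0],[-1.397,0,0],[-1.397,0,0],[-1.397,0,0]]}}

```text
clock: 3.97
tool_pos: [0.6263, 0.1544, 0.109]
eef_rot: [[-0.0, 0.232, 0.973], [0.001, 0.973, -0.232], [-1.0, 0.0, -0.0]]
wrist_force: [0.1, -0.8, 0.1]
finger_gap: -0.001
```

```bash
python3 - <<'E'
from h import *; from workcell import sense
goal(-.03,.138,.066,sense())
E
```

```text
clock 3.9667 rail [-0.02807442  0.13890266] z 0.10900128976742154 F [ 0.07 -0.79  0.09] gap -0.0006330243595978023
lin cm [ 4.3  -0.12 -0.18] rot [-0.145 -0.    -0.   ]
```

Request:
{"fn": "carry_out", "kwargs": {"linear": [[1.5,-0.1,-0.2],[3,-0.1,-0.2],[4.1,-0.1,-0.2],[4.1,-0.1,-0.2]], "rotation": [[-0.07,0,0],[-0.145,0,0],[-0.145,0,0],[-0.145,0,0]]}}

```text
clock: 4.3
tool_pos: [0.6217, 0.1504, 0.0661]
eef_rot: [[-0.004, 0.099, 0.995], [-0.0, 0.995, -0.099], [-1.0, -0.001, -0.004]]
wrist_force: [-0.5, 0.4, -0.8]
finger_gap: -0.003
```

Request:
{"fn": "carry_out", "kwargs": {"linear": [[0.1,0,0],[0.2,0,0],[0.3,0,0],[0.3,0,0]], "rotation": [[0,0,0],[0,0,0],[0,0,0],[0,0,0]]}}

```text
clock: 4.63
tool_pos: [0.6239, 0.1502, 0.0669]
eef_rot: [[0.001, 0.098, 0.995], [-0.0, 0.995, -0.098], [-1.0, 0.0, 0.001]]
wrist_force: [0.1, 0.3, 1.3]
finger_gap: -0.003
```

Request:
{"fn": "carry_out", "kwargs": {"linear": [[0.1,0,0],[0.1,0,0]], "rotation": [[0,0,0],[0,0,0]]}}

```text
clock: 4.8
tool_pos: [0.6236, 0.1503, 0.0654]
eef_rot: [[0.001, 0.097, 0.995], [-0.0, 0.995, -0.097], [-1.0, -0.0, 0.001]]
wrist_force: [-0.5, -0.5, 0.1]
finger_gap: 0.003
```

Request:
{"fn": "carry_out", "kwargs": {"linear": [[0.1,0.3,0],[0.2,0.3,0],[0.2,0.3,0]], "rotation": [[0,0,0],[0,0,0],[0,0,0]]}}

```text
clock: 5.05
tool_pos: [0.624, 0.1537, 0.064]
eef_rot: [[0.001, 0.096, 0.995], [0.0, 0.995, -0.096], [-1.0, 0.0, 0.001]]
wrist_force: [-2.0, -0.4, 5.7]
finger_gap: -0.003
```

Request:
{"fn": "carry_out", "kwargs": {"linear": [[0.1,0,0],[0.1,0,0]], "rotation": [[0,0,0],[0,0,0]]}}

```text
clock: 5.22
tool_pos: [0.624, 0.1538, 0.0639]
eef_rot: [[0.001, 0.096, 0.995], [0.0, 0.995, -0.096], [-1.0, 0.0, 0.001]]
wrist_force: [-5.9, 0.2, 12.6]
finger_gap: -0.0
```

Divider a is touched (12.6 N up at TCP z = 64 mm). Now hop to the second.

Request:
{"fn": "carry_out", "kwargs": {"linear": [[-1,0,0],[-1,-2.3,0],[-1,-4.6,0],[-0.4,-4.6,0],[-0.1,-4.6,0],[0,-4.6,0],[0,-4.6,0]], "rotation": [[0,0,0],[0,0,0],[0,0,0],[0,0,0],[0,0,0],[0,0,0],[0,0,0]]}}

```text
clock: 5.8
tool_pos: [0.6197, 0.1068, 0.0638]
eef_rot: [[0.001, 0.097, 0.995], [-0.003, 0.995, -0.097], [-1.0, -0.003, 0.001]]
wrist_force: [-4.9, -8.1, 12.2]
finger_gap: 0.002
```

Request:
{"fn": "carry_out", "kwargs": {"linear": [[-1,0,0],[-1,-2.3,0],[-1,-4.6,0],[-0.4,-4.6,0],[-0.1,-4.6,0],[0,-4.6,0],[0,-4.6,0]], "rotation": [[0,0,0],[0,0,0],[0,0,0],[0,0,0],[0,0,0],[0,0,0],[0,0,0]]}}

```text
clock: 6.38
tool_pos: [0.6152, 0.0616, 0.0638]
eef_rot: [[0.001, 0.097, 0.995], [-0.003, 0.995, -0.097], [-1.0, -0.002, 0.001]]
wrist_force: [-5.9, -8.4, 13.0]
finger_gap: 0.001
```

```bash
python3 - <<'E'
from h import *; from workcell import sense
goal(-.141,-.089,.12,sense())
E
```

```text
clock 6.3833 rail [-0.0309437   0.04546487] z 0.06382072043157724 F [-5.9  -8.41 13.01] gap 0.0007247646466808869
lin cm [ -5.6  -13.55 -10.89] rot [-0.008  0.001  0.002]
```

All three dividers registered contact. Next I'll rise and go above the shoe.

Request:
{"fn": "carry_out", "kwargs": {"linear": [[-3,0,0],[-5.6,0,0],[-5.6,-13.5,-10.9],[-5.6,-13.5,-10.9],[-5.6,-13.5,-10.9],[-5.6,-13.5,-10.9],[-5.6,-13.5,-10.9],[-5.6,-13.5,-10.9]], "rotation": [[0,0,0],[0,0,0],[-0.008,0,0],[-0.008,0,0],[-0.008,0,0],[-0.008,0,0],[-0.008,0,0],[-0.008,0,0]], "hand": 0.1, "newtons": 20}}

```text
clock: 7.05
tool_pos: [0.4922, -0.0625, 0.1181]
eef_rot: [[-0.0, 0.091, 0.996], [0.0, 0.996, -0.091], [-1.0, 0.0, -0.0]]
wrist_force: [0.6, -0.2, 0.3]
finger_gap: 0.55
```

```bash
python3 - <<'E'
from h import *; from workcell import sense,vision
import cv2
s=sense(); c=vision.read_camera("wrist"); cv2.imwrite("pics/w1.png",c["image"][:,:,::-1])
W=np.eye(4);W[:3,:3]=s["eef_rot"];W[:3,3]=s["tool_pos"]
P,ok=cloud(c,W@c["hand_eye"])
m=ok&(P[...,2]>.02)&(P[...,2]<.04)&(abs(P[...,0]-.514)<.06)&(abs(P[...,1]+.065)<.035)
q=P[m]; r=cv2.minAreaRect((q[:,:2]*1000).astype(np.float32)); print("shoe",len(q),r,np.median(q[:,2]))
goal(-.141,-.089,.027,s)
E
```

```text
shoe 4062 ((526.7089233398438, -66.41364288330078), (26.06943130493164, 96.01624298095703), 84.26298522949219) 0.029331379482096714
clock 7.05 rail [-0.14246244 -0.08900559] z 0.11809946336334014 F [ 0.6  -0.16  0.26] gap 0.5500191533235051
lin cm [ 9.11 -0.    0.15] rot [-0.003 -0.    -0.   ]
```

View pics/w1.png

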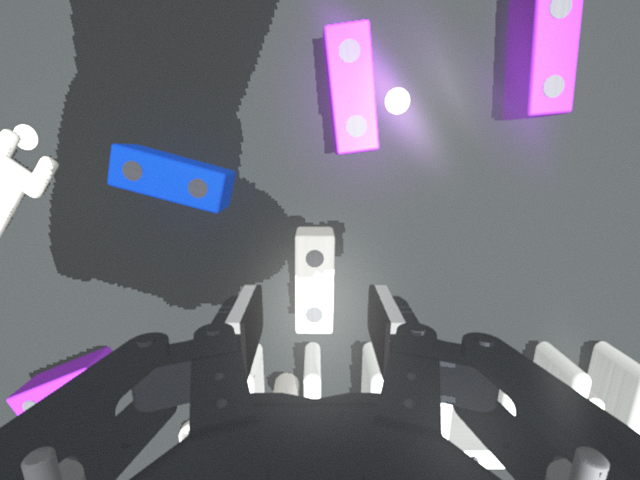

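The shoe sits centred between the open pads (295–334, 227–333) and nothing is under the fingers. I'll descend with care.

Request:
{"fn": "carry_out", "kwargs": {"linear": [[3,0,0.15],[6,0,0.15],[8,0,0.15],[9,0,0.15],[9,0,0.15],[9,0,0.15]], "rotation": [[0,0,0],[0,0,0],[0,0,0],[0,0,0],[0,0,0],[0,0,0]]}}

```text
clock: 7.6
tool_pos: [0.4953, -0.0613, 0.0285]
eef_rot: [[-0.0, 0.087, 0.996], [0.0, 0.996, -0.087], [-1.0, 0.0, -0.0]]
wrist_force: [0.5, -0.7, -0.1]
finger_gap: 0.551
```

Request:
{"fn": "carry_out", "kwargs": {"linear": [[0,0,0],[0,0,0],[0,0,0],[0,0,0],[0,0,0],[0,0,0]], "rotation": [[0,0,0],[0,0,0],[0,0,0],[0,0,0],[0,0,0],[0,0,0]], "hand": -1, "newtons": 20}}

```text
clock: 8.1
tool_pos: [0.4962, -0.0625, 0.0299]
eef_rot: [[0.003, 0.089, 0.996], [-0.001, 0.996, -0.089], [-1.0, -0.0, 0.003]]
wrist_force: [-0.1, 1.8, 7.0]
finger_gap: 0.298
```

```bash
python3 - <<'E'
from h import *; from workcell import sense
goal(-.141,.023,.027,sense())
E
```

```text
clock 8.1 rail [-0.13851589 -0.08867634] z 0.029937706203565714 F [-0.14  1.79  7.  ] gap 0.2977710677407637
lin cm [ 0.29 11.17 -0.25] rot [-0.     0.003  0.   ]
```

Request:
{"fn": "carry_out", "kwargs": {"linear": [[-0.05,0.6,0],[-0.05,1.8,0],[-0.05,3.2,0],[-0.05,4.6,0],[-0.05,6,0],[-0.05,7.4,0],[-0.05,8.8,0],[-0.05,10.2,0],[-0.05,11.2,0],[-0.05,11.2,0]], "rotation": [[0,0,0],[0,0,0],[0,0,0],[0,0,0],[0,0,0],[0,0,0],[0,0,0],[0,0,0],[0,0,0],[0,0,0]]}}

```text
clock: 8.93
tool_pos: [0.5057, 0.0512, 0.0299]
eef_rot: [[0.002, 0.087, 0.996], [0.0, 0.996, -0.087], [-1.0, 0.0, 0.002]]
wrist_force: [0.8, 4.7, 8.2]
finger_gap: 0.301
```

```bash
python3 - <<'E'
from h import *; from workcell import sense,vision
import cv2
goal(-.141,.023,.027,sense())
c=vision.read_camera("top"); cv2.imwrite("pics/top2.png",cv2.resize(c["image"][120:360,180:500,::-1],None,fx=2.5,fy=2.5))
c=vision.read_camera("scene"); cv2.imwrite("pics/scene2.png",cv2.resize(c["image"][120:360,180:500,::-1],None,fx=2.5,fy=2.5))
E
```

```text
clock 8.9333 rail [-0.13905718  0.02541918] z 0.029949716652863306 F [0.81 4.68 8.22] gap 0.3006803548501186
lin cm [ 0.29 -0.24 -0.2 ] rot [ 0.001  0.002 -0.   ]
```

View pics/top2.png

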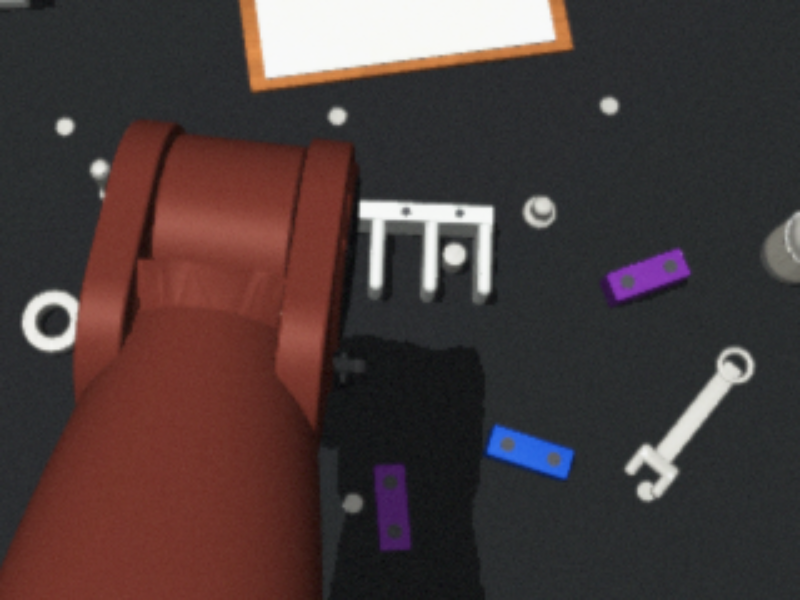

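View pics/scene2.png

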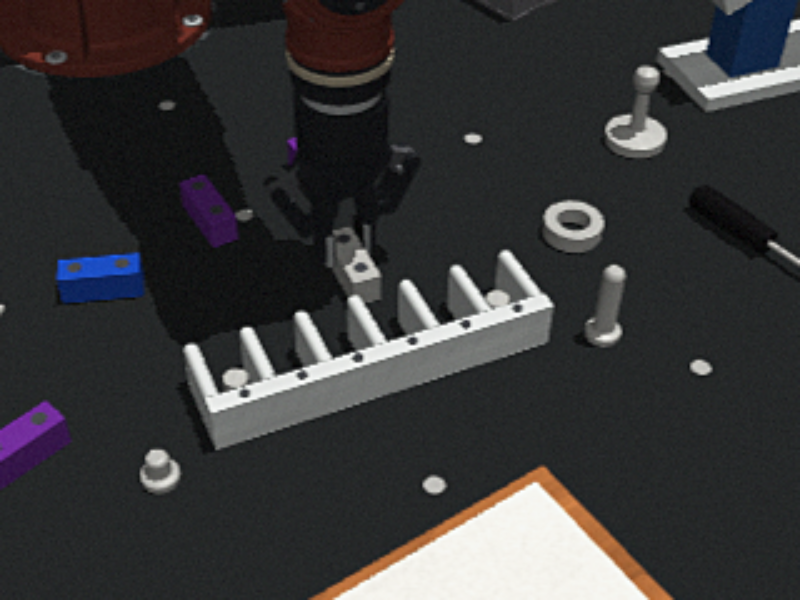

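The scene view shows the gripped shoe with its nose at (365,290), facing the gap between divider c (410,310) and d (355,325). I'll measure that alignment in one camera's own frame.

```bash
python3 - <<'E'
from h import *; from workcell import sense,vision
import cv2
c=vision.read_camera("scene"); P,ok=cloud(c)
Ts=np.array([.6439,.0125,-.088])
cc,s=np.cos(Ts[2]),np.sin(Ts[2]); d=P[...,:2]-Ts[:2]; x=d[...,0]*cc+d[...,1]*s; y=-d[...,0]*s+d[...,1]*cc
m=ok&(P[...,2]>.024)&(P[...,2]<.036)&(x>-.118)&(x<-.075)&(abs(y-.023)<.03)
print(m.sum(),"x max",np.percentile(x[m],98),"y",np.percentile(y[m],[3,97]),np.median(P[m][:,2]))
for a in np.arange(-.115,-.08,.007):
    k=m&(abs(x-a)<.0035); print(a,k.sum(),np.percentile(y[k],[3,97]) if k.sum() else 0)
goal(-.075,.023,.0295,sense())
E
```

```text
155 x max -0.08649975947972509 y [0.01315566 0.0375356 ] 0.030876895598609178
-0.115 25 [0.01362914 0.03624031]
-0.108 28 [0.01324953 0.03608132]
-0.10099999999999999 31 [0.01373684 0.03754762]
-0.09399999999999999 33 [0.01315506 0.03628705]
-0.08699999999999998 38 [0.01327867 0.03743065]
clock 9.0833 rail [-0.1390437   0.02526338] z 0.029977316230056682 F [0.15 5.3  6.66] gap 0.30272633914109287
lin cm [ 0.06 -0.23  6.4 ] rot [ 0.001  0.002 -0.002]
```

Request:
{"fn": "carry_out", "kwargs": {"linear": [[0,-0.2,0],[0,-0.2,0.5],[0,-0.2,1.2],[0,-0.2,2],[0,-0.2,2],[0,-0.2,2]], "rotation": [[0,0,0],[0,0,0],[0,0,0],[0,0,0],[0,0,0],[0,0,0]]}}

```text
clock: 9.58
tool_pos: [0.5251, 0.0461, 0.0299]
eef_rot: [[0.001, 0.089, 0.996], [-0.0, 0.996, -0.089], [-1.0, 0.0, 0.001]]
wrist_force: [-1.3, -0.2, 7.6]
finger_gap: 0.3
```

```bash
python3 - <<'E'
from h import *; from workcell import sense
goal(-.09,.023,.0295,sense())
E
```

```text
clock 9.5833 rail [-0.11926681  0.02205456] z 0.029863992354526556 F [-1.29 -0.23  7.6 ] gap 0.29981492855912517
lin cm [0.04 0.09 2.93] rot [-0.     0.001 -0.   ]
```

Request:
{"fn": "carry_out", "kwargs": {"linear": [[0,0.1,0.4],[0,0.1,1],[0,0.1,1.6],[0,0.1,2.3],[0,0.1,2.8],[0,0.1,2.8],[0,0.1,2.8]], "rotation": [[0,0,0],[0,0,0],[0,0,0],[0,0,0],[0,0,0],[0,0,0],[0,0,0]]}}

```text
clock: 10.17
tool_pos: [0.5527, 0.0447, 0.0299]
eef_rot: [[0.0, 0.088, 0.996], [-0.0, 0.996, -0.088], [-1.0, 0.0, 0.0]]
wrist_force: [-5.0, 0.9, 9.6]
finger_gap: 0.299
```

```bash
python3 - <<'E'
from h import *; from workcell import sense,vision
import cv2
goal(-.09,.023,.0295,sense())
c=vision.read_camera("scene"); cv2.imwrite("pics/scene3.png",cv2.resize(c["image"][170:320,230:430,::-1],None,fx=4,fy=4))
E
```

```text
clock 10.1667 rail [-0.09174108  0.02310849] z 0.029874510676436455 F [-4.98  0.88  9.62] gap 0.2990474142398108
lin cm [ 0.04 -0.01  0.17] rot [-0.  0. -0.]
```

View pics/scene3.png

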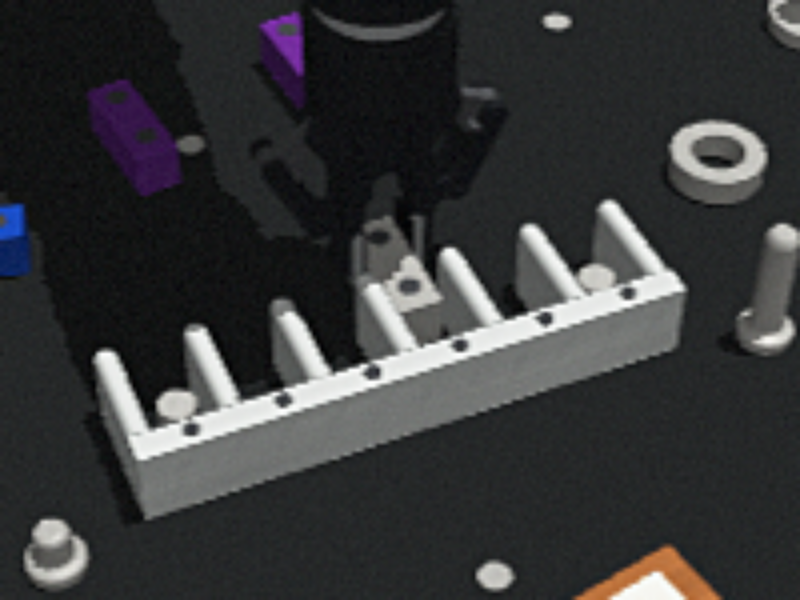

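The nose is inside the third gap, between dividers c and d. A bit further, then release, retreat and push with the fingers shut.

Request:
{"fn": "carry_out", "kwargs": {"linear": [[0,0,0.5],[0,0,1],[0,0,1.1],[0,0,1.1]], "rotation": [[0,0,0],[0,0,0],[0,0,0],[0,0,0]]}}

```text
clock: 10.55
tool_pos: [0.5629, 0.0438, 0.0299]
eef_rot: [[-0.001, 0.088, 0.996], [0.0, 0.996, -0.088], [-1.0, -0.0, -0.001]]
wrist_force: [-8.6, 0.9, 12.6]
finger_gap: 0.301
```

Request:
{"fn": "carry_out", "kwargs": {"linear": [[0,0,0],[0,0,0],[0,0,0],[0,0,0],[0,0,-1],[0,0,-2.5],[0,0,-4],[0,0,-5],[0,0,-5]], "rotation": [[0,0,0],[0,0,0],[0,0,0],[0,0,0],[0,0,0],[0,0,0],[0,0,0],[0,0,0],[0,0,0]], "hand": 0}}

```text
clock: 11.3
tool_pos: [0.5119, 0.048, 0.0282]
eef_rot: [[-0.001, 0.088, 0.996], [0.0, 0.996, -0.088], [-1.0, 0.0, -0.001]]
wrist_force: [0.0, -0.1, -0.2]
finger_gap: 0.502
```

```bash
python3 - <<'E'
from h import *; from workcell import sense,vision
import cv2
goal(-.135,.023,.030,sense())
c=vision.read_camera("scene"); cv2.imwrite("pics/scene4.png",cv2.resize(c["image"][170:320,230:430,::-1],None,fx=4,fy=4))
E
```

```text
clock 11.3 rail [-0.13263916  0.02281313] z 0.028196630449771876 F [ 0.01 -0.14 -0.17] gap 0.5023333919942464
lin cm [-0.18  0.02 -0.24] rot [-0.    -0.001 -0.   ]
```

View pics/scene4.png

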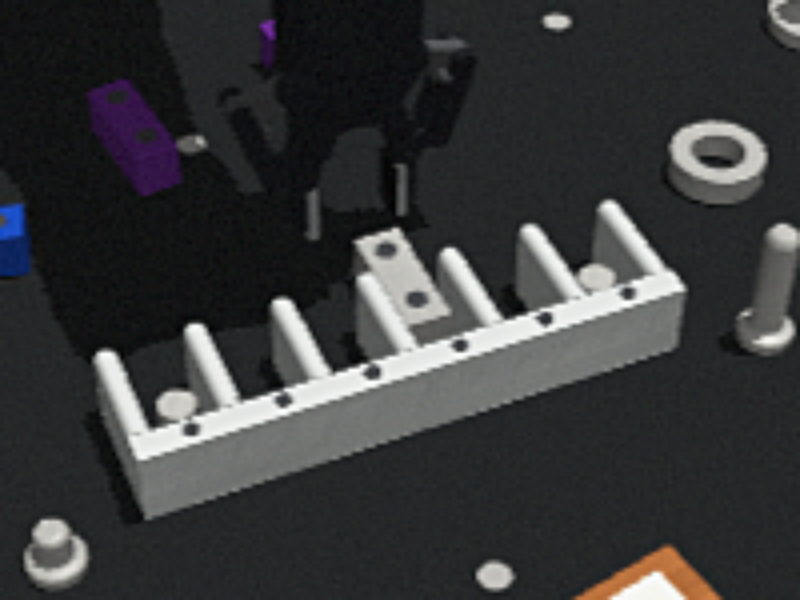

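The shoe is about two thirds in and straight, and the fingers are clear behind it. Now shut them and push the tail.

Request:
{"fn": "carry_out", "kwargs": {"linear": [[0,0,0],[0,0,0],[0,0,0],[0,0,0],[0,0,0.5],[0,0,1],[0,0,1.5],[0,0,2],[0,0,2.5],[0,0,3]], "rotation": [[0,0,0],[0,0,0],[0,0,0],[0,0,0],[0,0,0],[0,0,0],[0,0,0],[0,0,0],[0,0,0],[0,0,0]], "hand": -1}}

```text
clock: 12.18
tool_pos: [0.5435, 0.045, 0.0285]
eef_rot: [[-0.001, 0.089, 0.996], [0.0, 0.996, -0.089], [-1.0, -0.0, -0.001]]
wrist_force: [-4.3, -0.0, 3.1]
finger_gap: -0.005
```

Request:
{"fn": "carry_out", "kwargs": {"linear": [[0,0,0.4],[0,0,0.8],[0,0,1.2],[0,0,1.6],[0,0,1.6]], "rotation": [[0,0,0],[0,0,0],[0,0,0],[0,0,0],[0,0,0]]}}

```text
clock: 12.6
tool_pos: [0.5604, 0.0434, 0.0286]
eef_rot: [[0.001, 0.089, 0.996], [-0.0, 0.996, -0.089], [-1.0, -0.0, 0.001]]
wrist_force: [0.7, -0.5, 0.3]
finger_gap: 0.0
```

```bash
python3 - <<'E'
from h import *; from workcell import sense,vision
import cv2
goal(-.081,.023,.030,sense())
c=vision.read_camera("scene"); cv2.imwrite("pics/scene5.png",cv2.resize(c["image"][170:320,230:430,::-1],None,fx=4,fy=4))
E
```

```text
clock 12.6 rail [-0.08395813  0.0224408 ] z 0.02864827931053953 F [ 0.68 -0.51  0.35] gap 0.00047819429636028504
lin cm [-0.13  0.06  0.3 ] rot [-0.     0.001  0.   ]
```

View pics/scene5.png

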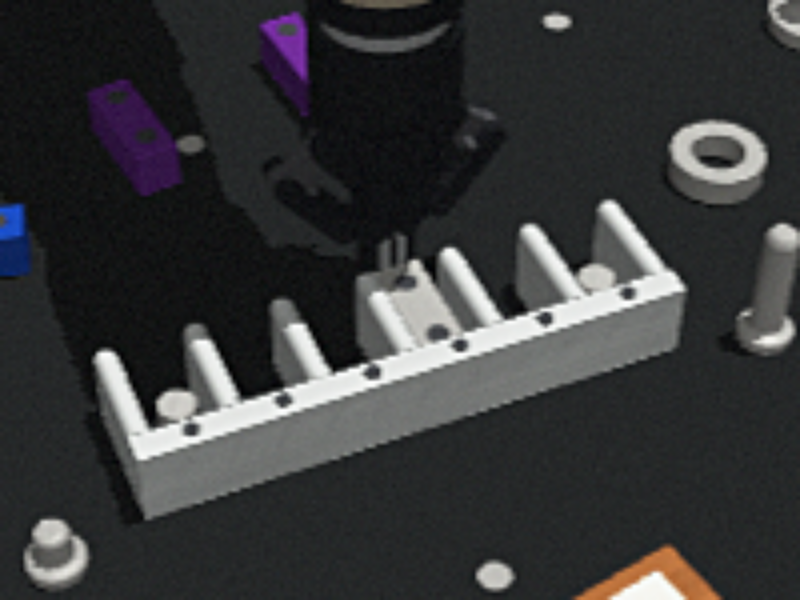

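Almost home. I'll push on by millimetres until the force shows the wall.

Request:
{"fn": "carry_out", "kwargs": {"linear": [[0,0,0.1],[0,0,0.2],[0,0,0.3],[0,0,0.3]], "rotation": [[0,0,0],[0,0,0],[0,0,0],[0,0,0]]}}

```text
clock: 12.98
tool_pos: [0.5623, 0.0433, 0.0286]
eef_rot: [[-0.0, 0.089, 0.996], [-0.0, 0.996, -0.089], [-1.0, -0.0, -0.0]]
wrist_force: [-2.0, 0.6, 2.3]
finger_gap: -0.0
```

Request:
{"fn": "carry_out", "kwargs": {"linear": [[0,0,0.1],[0,0,0.2],[0,0,0.2]], "rotation": [[0,0,0],[0,0,0],[0,0,0]]}}

```text
clock: 13.23
tool_pos: [0.5624, 0.0434, 0.0286]
eef_rot: [[-0.004, 0.089, 0.996], [-0.0, 0.996, -0.089], [-1.0, -0.0, -0.004]]
wrist_force: [-13.2, 0.8, 11.9]
finger_gap: -0.001
```

It stalled against the wall: 2 mm commanded gave 0.1 mm of motion, and the force rose to 13 N. Back off, then up.

Request:
{"fn": "carry_out", "kwargs": {"linear": [[0,0,-0.5],[0,0,-2],[0,0,-4],[-3,0,-5],[-7,0,-6],[-11,0,-8],[-15,-3,-10],[-18,-7,-10],[-18,-11,-10],[-18,-15,-10]], "rotation": [[0,0,0],[0,0,0],[0,0,0],[0,0,0],[0,0,0],[0,0,0],[0,0,0],[0,0,0],[0,0,0],[0,0,0]]}}

```text
clock: 14.07
tool_pos: [0.4538, -0.0845, 0.2112]
eef_rot: [[0.006, 0.087, 0.996], [-0.003, 0.996, -0.086], [-1.0, -0.002, 0.006]]
wrist_force: [0.6, -0.4, -0.7]
finger_gap: 0.001
```

Request:
{"fn": "carry_out", "kwargs": {"linear": [[0,-4,0],[0,-8,0],[0,-12,0],[0,-16,0],[0,-20,0],[0,-20,0],[0,-20,0]], "rotation": [[0,0,0],[0,0,0],[0,0,0],[0,0,0],[0,0,0],[0,0,0],[0,0,0]]}}

```text
clock: 14.65
tool_pos: [0.4347, -0.2842, 0.2073]
eef_rot: [[0.0, 0.092, 0.996], [-0.0, 0.996, -0.092], [-1.0, -0.0, 0.0]]
wrist_force: [0.5, 1.5, -0.5]
finger_gap: 0.002
```

```bash
python3 - <<'E'
from h import *; from workcell import sense,vision,models
import cv2
s=sense(); print(s["clock"],s["tool_pos"],s["wrist_force"],abs(s["qd"]).max())
for n,Tn in (("top",np.array([.6400,.0147,-.0889])),("scene",np.array([.6439,.0125,-.088]))):
    c=vision.read_camera(n); P,ok=cloud(c)
    if n=="top": cv2.imwrite("pics/top6.png",cv2.resize(c["image"][160:340,120:520,::-1],None,fx=2,fy=2))
    else: cv2.imwrite("pics/scene6.png",cv2.resize(c["image"][170:320,230:430,::-1],None,fx=4,fy=4))
    cc,sn=np.cos(Tn[2]),np.sin(Tn[2]); d=P[...,:2]-Tn[:2]; x=d[...,0]*cc+d[...,1]*sn; y=-d[...,0]*sn+d[...,1]*cc
    m=ok&(P[...,2]>.024)&(P[...,2]<.036)&(x>-.09)&(x<-.001)&(abs(y-.023)<.0155)
    print(n,m.sum(),"x",np.percentile(x[m],[1,99]),"y",np.percentile(y[m],[2,98]),"z",np.median(P[m][:,2]))
    for t in ("pin_left","pin_right","ring_gauge","wrench","bottle","ball_standard","screwdriver","shoe"):
        print(t,[(np.round(r["at"],3).tolist(),round(r["p"],2)) for r in models.spot_point(t,n)[:5]])
E
```

```text
14.65 [ 0.43465556 -0.28421287  0.20728857] [ 0.52397871  1.47007541 -0.50264497] 0.051577794275605646
top 371 x [-0.06829456 -0.0015064 ] y [0.01017951 0.03505586] z 0.029790198710295535
pin_left [([0.628, 0.129, -0.005], 0.55), ([0.604, 0.041, 0.0], 0.5)]
pin_right [([0.608, -0.097, -0.002], 0.58)]
ring_gauge [([0.629, 0.129, -0.004], 0.28)]
wrench [([0.457, -0.298, -0.001], 0.86), ([0.657, 0.153, 0.003], 0.49), ([0.679, 0.194, 0.002], 0.42)]
bottle [([0.603, -0.394, -0.005], 0.62)]
ball_standard [([0.479, 0.392, -0.0], 0.77)]
screwdriver [([0.674, 0.391, 0.002], 0.7)]
shoe [([0.607, 0.039, -0.001], 0.71), ([0.58, -0.264, 0.002], 0.69), ([0.398, -0.037, -0.005], 0.65), ([0.437, -0.151, 0.003], 0.65)]
scene 240 x [-0.07043881 -0.01488887] y [0.01243732 0.03609225] z 0.031154291165699788
pin_left [([0.625, 0.132, 0.002], 0.54)]
pin_right [([0.611, -0.096, -0.001], 0.54)]
ring_gauge [([0.566, 0.251, 0.001], 0.95)]
wrench [([0.461, -0.3, -0.004], 0.61)]
bottle [([0.605, 0.037, -0.001], 0.71), ([0.599, -0.398, -0.003], 0.56)]
ball_standard [([0.483, 0.389, 0.003], 0.87)]
screwdriver [([0.671, 0.388, 0.002], 0.94)]
shoe [([0.383, 0.084, 0.001], 0.92), ([0.396, -0.029, 0.002], 0.76), ([0.579, -0.262, 0.001], 0.64), ([0.432, -0.151, -0.0], 0.62), ([0.608, 0.035, 0.003], 0.56)]
```

View pics/scene6.png

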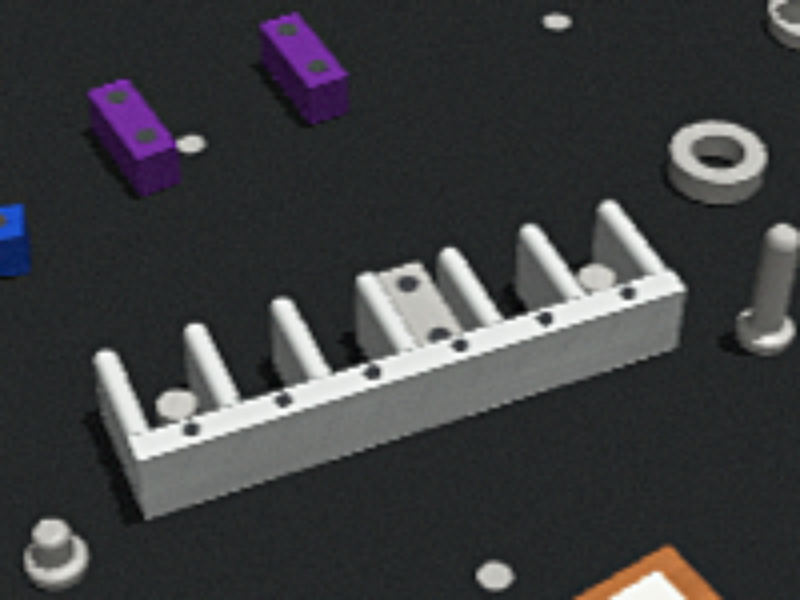

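View pics/top6.png

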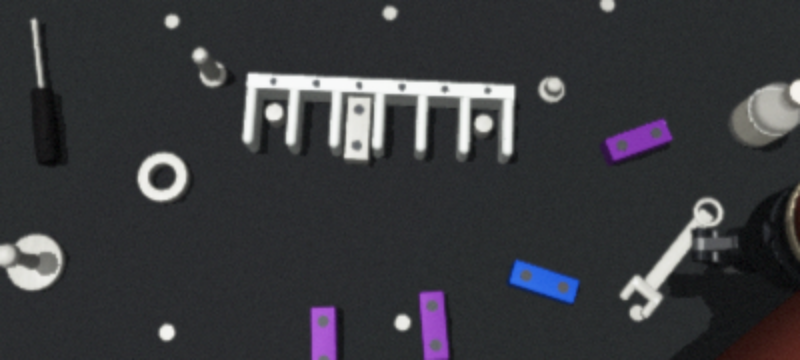

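The shoe is home in the third gap: its tail is at rail x ≈ −69 mm, its nose is at the wall and y ≈ 23 mm. The bystanders have not moved, and the hand is 0.2 m up, clear of everything.

```bash
python3 -c "
from workcell import job; print(job.job_done())"
```

```text
the job is handed in; nothing more can be done
None
```

The shoe is in the third gap from the tall post, fully home against the back wall, and the job is handed in at about 15 s of the 48 s. No verdict was reported.

- **Counting:** The tall post stands at the rail's +y end. I touched dividers a, b and c in turn with the shut fingertips, about 12–13 N each. I lifted about 1 cm between them rather than dragging across the tops.
- **Moving the shoe:** I held it lightly (20 N) and slid it along the table to the gap and part of the way in. This part was a gripped slide, not a pure push. I then released it and pushed the tail with the shut fingers until it stopped. At the stop, 2 mm of commanded motion gave only 0.1 mm and the force rose to 13 N.
- **Last checks:** In the rail frame, the two cameras put the tail at about x = −68 to −70 mm and the middle at y ≈ 23–24 mm. The shoe lies flat, with its top at about 30 mm. The hand is clear, about 0.2 m up.
- **Bystanders:** Both cameras show them where they were, within measuring error. The exceptions are the ring, which only the scene camera confirmed (the network missed it in the top view), and the right-hand pin, which I had not located at the start. That pin still stands in its end gap in the pictures.

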